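Shut the spectacles case and latch the organiser door over it

TASK

Fold the blue spectacles case shut where it lies in the desk organiser. Then lift the orange latch knob of the organiser's sliding door out of its notch, slide the door over the bay with the case, and drop the knob fully into that bay's notch and let go. Do not disturb the other things in the organiser or on the desk.

Things in the scene. Friction and masses are not known exactly. Their poses are not given: they have to be found in the camera images.
- organiser: Beige organiser fixed to the desk, 150 (x) x 360 (y) x 60 mm high; origin: centre of its underside, x to its back, y along its length. Four places centred at y = +132, +44, -44, -132 mm: the first is the decked-over parking end where the door starts, then three open bays (inside 140 x 84 mm, floor 5 mm thick) with the case, a tape roll and a stapler in any order.
- notch_1 (a point): Top middle of the notch of the bay next to the parking end (organiser y = +44 mm), 76 mm above the desk. The notches are 18 mm wide gaps in the brown rail, 14 mm thick and 16 mm high, on the organiser's front wall (x -75 to -61 mm, z 60 to 76 mm).
- notch_2 (a point): The same for the middle bay (organiser y = -44 mm).
- notch_3 (a point): The same for the end bay (organiser y = -132 mm).
- door (a joint): Off-white sliding door plate, 130 x 86 x 4 mm, top 65.5 mm above the desk. Value: travel in m from the parking end towards the organiser's -y: about 0 parked, 0.088, 0.176, 0.264 over the bays; stops at -0.003 and 0.267. Friction about 1 N; only the latch knob holds it. An open case lid in its way blocks it.
- door_middle (a point): Centre of the top face of the door plate, 7 mm behind the organiser's centre line.
- latch_knob (a joint): Lift of the orange latch knob above its seat in m, 0 to 0.030; it runs straight up and down on the door and falls by its own weight (0.6 N). Seated in a notch it reads 0; raised 13.5 mm or more its tongue clears the rail; let go between notches it rests on the rail at 0.0135.
- knob_grip (a point): Point to grip, inside the orange knob's block: 18 mm below its top, 107 mm above the desk when seated, 47 mm to the front of the organiser's middle. The block is 50 (x) x 20 (y) x 46 mm high, pinched along the organiser's y. Under its front hangs a tongue 11 mm wide (y) that sits in the notch. Knob and door travel together, axes as the organiser's.
- case: Blue hinged spectacles case, loose on the floor of its bay, 104 (x) x 66 (y) mm, 34 mm high when shut; origin at the centre of its underside (5 mm above the desk). x towards its hinge, which is on its back (+x) edge, 52 mm from the origin and 26.5 mm above it. About 0.2 kg.
- case_lid (a joint): Angle of the case's lid in rad: 0 shut, at most 1.9; starts open at 1.65 to 1.9, leaning back a little beyond upright. Pushed to the front past upright (below about 1.45) it falls gently shut by itself in about a second.
- lid_edge (a point): Middle of the lid's free edge, 104 mm from the hinge; the lid is 66 mm wide and 8 mm thick. About 135 mm above the desk while open.
- cup: White ceramic tea cup, 84 mm across, 70 mm high, standing loose; origin at the centre of its underside. Bystander.
- dish: Round glass dish, 110 mm across, 30 mm high, loose; origin at the centre of its underside. Bystander.
- pen: Stainless steel pen, 137 mm long, 12 mm thick, lying along its x; origin under its middle. Bystander.
- tape: Yellow tape roll in one of the bays, 66 mm across, 22 mm high; origin at the centre of its underside. Bystander, leave in its bay.
- stapler: Red stapler in one of the bays, 112 mm long, 35 mm high; origin at the centre of its underside. Bystander, leave in its bay.
Mind the look-alikes: they are no part of the job. Of the things like the case, leave any that is green or yellow; of the rest the smaller one is meant.

How it is judged:
On the way, in this order (a step that is already met when the one before it is completed fails the run):
1. the spectacles case is shut (lid within 0.12 rad) (value of joint case_lid below 0.12 rad), for 0.2 s.
2. the latch knob is lifted out of its notch (raised more than 11 mm) (value of joint latch_knob above 0.011 m), for 0.05 s.
At the end, for the whole second after the job is handed in: The case is shut (lid within 0.12 rad) and still in its bay (within 45 mm of where it lay); the door's middle is within 45 mm, seen from above, of the case's middle; the latch knob has dropped into the notch there (less than 4 mm above its seat); door and case are at rest (value of joint case_lid below 0.12 rad and distance of case from where it was at the start of the episode below 0.045 m and horizontal distance between door_middle and case below 0.045 m and value of joint latch_knob below 0.004 m and not (velocity of joint door above 0.01 m/s) and not (velocity of joint door below -0.01 m/s) and linear speed of case below 0.02 m/s); the robot touches nothing.
It fails at once if the cup is moved more than 40 mm (distance of cup from where it was at the start of the episode above 0.04 m).
It fails at once if the dish is moved more than 40 mm (distance of dish from where it was at the start of the episode above 0.04 m).
It fails at once if the pen is moved more than 40 mm (distance of pen from where it was at the start of the episode above 0.04 m).
It fails at once if the tape is moved more than 40 mm (distance of tape from where it was at the start of the episode above 0.04 m).
It fails at once if the stapler is moved more than 40 mm (distance of stapler from where it was at the start of the episode above 0.04 m).
It also fails if it takes over 58 s, if anything falls off the work surface, if the arm or the gripper's body presses on something with over 40 N, if the wrist force passes 120 N, or if a joint passes its speed limit or range.

ROBOT

A 6-joint arm with a two-finger parallel gripper is mounted at the origin on the work surface. World frame = base frame: x ahead of the robot, y to its left, z up, the work surface at z = 0. Lengths are in m, angles in rad, forces in N, time in s.
With the tool pointing down it reaches from about 0.375 to 0.9 m from the base axis. Payload 3.1 kg.
Tool frame: the origin (TCP) lies at the very end of the fingers, on their centre line; the grasp point (between the pads) lies 19 mm behind it; z points along the fingers, y is the direction in which the jaws open and shut (so a half turn about z gives the same grasp; the last joint's range is limited). The gripper opens to 87 mm and grips with 3 to 60 N. Pads are 19 mm wide; open, the fingers measure 117 mm over their backs; the gripper's body (75 mm by 190 mm) begins 51 mm behind the grasp point.
Start: joints at [0.989, 0.527, 1.433, -0, 1.181, -0.178], TCP at [0.246, 0.575, 0.223] pointing down, gripper open.
Joint ranges: [-3.08, 3.08], [-0.75, 2.2], [0.22, 2.44], [-1.43, 4.57], [0, 2.65], [-2.85, 2.85]. Speed limits (rad/s): [2.79, 2.79, 3.14, 3.14, 3.14, 3.14].

INTERFACE

Orientations are given as a unit quaternion [x, y, z, w].
In Python, from rig import telemetry, vision, manip gives the robot as it stands.
- The arm moves only by the shell command python3 -m crank 'ROWS'. ROWS is JSON, a list of rows, each a list of 3 entries, a list of its own where there are three numbers: the shift along the tool's x, y, z in m, then the turn about the tool's z in rad, then the closure, from -1 (fully open) to 1 (shut). A call has 1 to 12 rows; each row is the pose to reach, as a shift and turn from the pose commanded when the call began, along the tool's axes at that moment; what a row does not reach only later rows make up. A row lasts 1/12 s, in which the tool goes at most 41.7 mm and 7.16 degrees, less where a joint would pass 70% of its speed; a pose out of reach is approached as far as the arm can. A call with a gripper value outside its range is refused whole. The fingers move at their own pace and stop on an object; the grip force is fixed at half the most. Time passes only in rows, so rows that repeat a pose let the fingers close. It gives the time, the measured TCP pose, the force and the opening at its end, in the units of the state.
- telemetry.read_state(): the state, without advancing time (a new reading comes with each control period).
- vision.snapshot(name): name is "scene" or "side" or "wrist"; returns the picture (480x640x3 uint8, red, green, blue); there is no depth.
- vision.calibration(name): a dict with "mtx" (3x3 intrinsics, pixels), "rvec" (rotation vector, rad) and "tvec" (3), from world to camera coordinates, as OpenCV has them. Camera axes: x right, y down, z forward; pixel columns grow to the right and rows downward; lengths in m; the calibration is good to about 2 mm. The wrist camera is an equidistant fisheye: a pixel r from the principal point sees the ray r / f radians off the axis. A picture is of the moment at which its call begins: read the wrist's pose just before it. calibration takes no time and is no camera call; for the wrist camera it gives the pose at the moment of the call.
- manip.finish_job(): hands the job in, once; it reports no verdict.
The state is a dict: "time": time; "joint_positions": joint angles; "joint_velocities": joint speeds; "joint_torque": joint torques, N m; "tool_pos": TCP position; "ee_rot": TCP orientation; "ft_force": force on the tool from outside, world axes, zero at the start; "ft_torque": the same for the moment, N m; "gripper_width": finger opening in m.
Only numpy, scipy, OpenCV 4.12 (cv2) and the standard library are available. Lean on these libraries where they do the work, as an engineer would, in place of code of your own. Each camera call takes 0.05 s, during which the arm holds its last target. There are 200 camera calls.

## Working session

There is one attempt and no reset: what is moved stays moved. The work goes in short steps, Python scripts to look and compute and a shell command to move; the robot and the scene stay as the last step left them, time stands still between calls to the robot, and variables do not carry over. Pictures are saved under pics/ and viewed, about 8 in all and at most 12, crops included, and the job is handed in when it is done.

```bash
ls; mkdir -p pics
python3 - <<'E'
from rig import telemetry, vision
import cv2
for n in("scene","side"):
    c=vision.calibration(n);print(n,c)
    cv2.imwrite(f"pics/{n}0.png",vision.snapshot(n)[:,:,::-1])
s=telemetry.read_state();print(s)
E
```

```text
pics
scene {'mtx': array([[623.36328755,   0.        , 310.15535528],
       [  0.        , 623.36328755, 237.55784148],
       [  0.        ,   0.        ,   1.        ]]), 'rvec': array([ 1.04084603,  2.48978231, -0.96852999]), 'tvec': array([ 0.3730476 , -0.20908184,  1.80198507])}
side {'mtx': array([[477.84766998,   0.        , 316.52937749],
       [  0.        , 477.84766998, 241.91034824],
       [  0.        ,   0.        ,   1.        ]]), 'rvec': array([ 2.11601262, -0.61629184,  0.29568369]), 'tvec': array([-0.44192274,  0.22452893,  1.08190798])}
{'time': 0.1, 'joint_positions': array([ 9.88498628e-01,  5.28373234e-01,  1.43381179e+00, -2.61871888e-05,
        1.18140214e+00, -1.78531519e-01]), 'joint_velocities': array([-1.11562831e-03, -3.34217923e-05, -4.58976654e-03, -2.66601716e-05,
        1.25996515e-03, -2.72489786e-05]), 'joint_torque': array([-2.94248457e-04, -4.40986776e+01, -1.77151072e+01,  6.34948723e-02,
        5.34177327e-02, -5.72699469e-05]), 'tool_pos': array([0.24516951, 0.57416434, 0.22165751]), 'ee_rot': array([ 2.00509550e-01,  9.79691240e-01, -9.30458070e-04, -3.59043479e-04]), 'ft_force': array([-0.66546621, -0.82803685, -0.43740577]), 'ft_torque': array([-0.01028957, -0.00757465, -0.02209943]), 'gripper_width': 0.0871721893315515}
```

View pics/scene0.png

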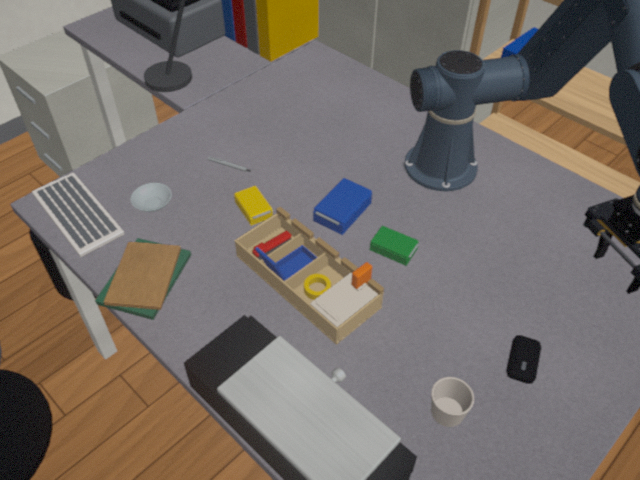

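View pics/side0.png

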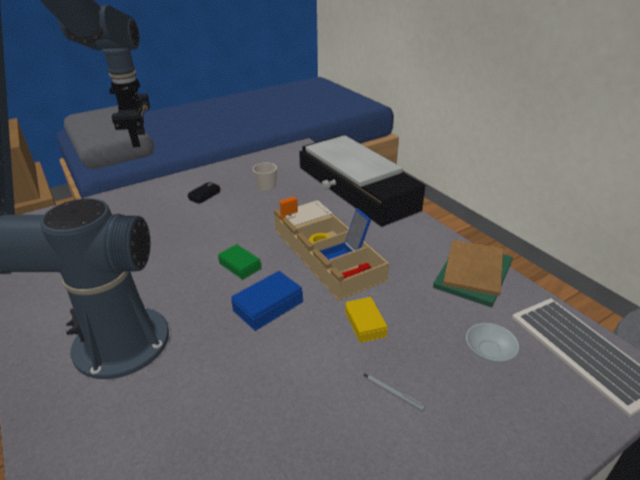

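Scene: organiser near (310,275), knob at (362,275), and the case is in the middle bay, between tape and stapler. In the side view the knob is at (289,207) and the lid at (358,228). Next I'll zoom in to measure.

Run:
```python
import cv2,numpy as np
a=cv2.imread("pics/scene0.png")[200:345,225:395];b=cv2.imread("pics/side0.png")[185:305,262:402]
a=cv2.resize(a,None,fx=4,fy=4,interpolation=cv2.INTER_CUBIC)
b=cv2.resize(b,None,fx=5,fy=5,interpolation=cv2.INTER_CUBIC)
cv2.imwrite("pics/a.png",a);cv2.imwrite("pics/b.png",b)
```

```text
(no output)
```

View pics/a.png

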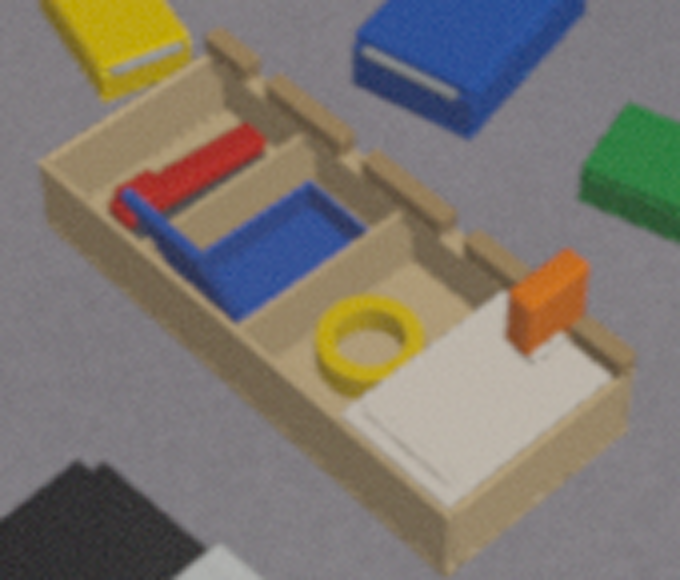

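View pics/b.png

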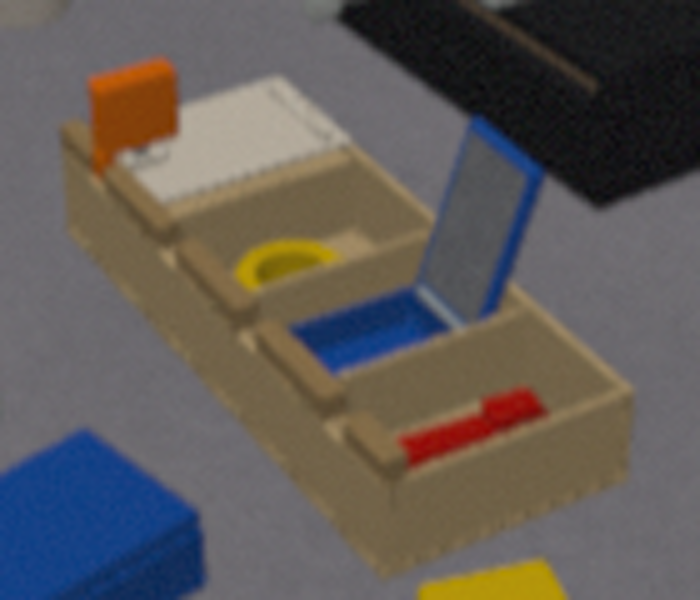

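Crop a: back top corners are at (42,165) and (447,515), rail end at (632,357). Crop b: base corners are at (385,575), (625,480) and (68,235), lid free edge from (475,120) to (543,172). I'll fit x, y and yaw from these corners.

```bash
cat > h.py <<'E'
import numpy as np,cv2
from rig import telemetry,vision
from scipy.optimize import least_squares
from scipy.spatial.transform import Rotation as R
C={n:vision.calibration(n) for n in("scene","side")}
def proj(n,P):
    c=C[n];return cv2.projectPoints(np.float64(P).reshape(-1,3),c['rvec'],c['tvec'],c['mtx'],None)[0][:,0]
def tri(uvA,uvB):
    Ps=[C[n]['mtx']@np.c_[cv2.Rodrigues(C[n]['rvec'])[0],C[n]['tvec']] for n in("scene","side")]
    X=cv2.triangulatePoints(*Ps,np.float64(uvA).reshape(2,1),np.float64(uvB).reshape(2,1))[:,0];return X[:3]/X[3]
A=lambda u,v:np.array([225+(u+.5)/4-.5,200+(v+.5)/4-.5]); B=lambda u,v:np.array([262+(u+.5)/5-.5,185+(v+.5)/5-.5])
E
cat > m.py <<'E'
from h import *
obs=[("scene",(75,-180,60),A(42,165)),("scene",(75,180,60),A(447,515)),("scene",(-75,180,76),A(632,357)),("scene",(75,180,0),A(446,570)),("scene",(-75,180,0),A(627,430)),
("side",(-75,-180,0),B(385,575)),("side",(75,-180,60),B(632,392)),("side",(75,-180,0),B(625,480)),("side",(-75,180,76),B(65,125)),("side",(-75,180,0),B(68,235))]
def W(p,q):
    q=np.array(q)/1000;c,s=np.cos(p[2]),np.sin(p[2]);return np.array([p[0]+c*q[0]-s*q[1],p[1]+s*q[0]+c*q[1],q[2]])
f=lambda p:np.ravel([proj(n,W(p,q))[0]-uv for n,q,uv in obs])
r=least_squares(f,[.65,0,0],loss='soft_l1');p=r.x
print(p,np.round(r.fun,1) if 0 else np.round(f(p).reshape(-1,2),1).tolist())
for nm,q in dict(knob=(-47,132,107),knobtop=(-47,132,125),notch2=(-68,-44,76),bay2=(0,-44,5)).items(): print(nm,W(p,q),proj("scene",W(p,q)),proj("side",W(p,q)))
def inv(X):
    d=X-np.r_[p[:2],0];c,s=np.cos(p[2]),np.sin(p[2]);return np.round(1000*np.array([c*d[0]+s*d[1],-s*d[0]+c*d[1],d[2]]),1)
# orange centroid by mask
import sys
cen={}
for n in("scene","side"):
    h=cv2.cvtColor(cv2.imread(f"pics/{n}0.png"),cv2.COLOR_BGR2HSV);m=cv2.inRange(h,(5,170,120),(15,255,255));m[:180]=0;m[:, :250]=0;m[300:]=0
    ys,xs=np.nonzero(m);cen[n]=(xs.mean(),ys.mean());print(n,xs.min(),xs.max(),ys.min(),ys.max())
print("knob tri",inv(tri(cen["scene"],cen["side"])))
print("lid mid tri(org mm)",inv(tri(A(133,195),B(475,120))),inv(tri(A(133,195),B(543,172))))
E
python3 m.py
```

```text
[ 0.56911249  0.0234862  -0.0421889 ] [[-1.8, -1.9], [-0.3, 0.3], [1.0, -2.2], [-0.7, 1.7], [-0.4, -0.5], [-1.1, 0.5], [0.4, -1.2], [0.2, -0.5], [-1.6, -1.0], [-0.4, -1.4]]
knob [0.5277216  0.15735104 0.107     ] [[360.48447077 272.54468994]] [[288.46072458 204.18257464]]
knobtop [0.5277216  0.15735104 0.125     ] [[360.92507249 267.41314669]] [[288.13551404 198.66795153]]
notch2 [ 0.49931724 -0.01760665  0.076     ] [[313.71340374 235.00443786]] [[312.51274046 246.60736506]]
bay2 [ 0.56725673 -0.02047464  0.005     ] [[293.60787782 268.35216415]] [[334.81162774 260.14355848]]
scene 353 371 263 287
side 280 364 197 277
knob tri [-49.1 127.5  91.8]
lid mid tri(org mm) [ 85.1 -48.  143.9] [ 86.1 -70.  124.4]
```

```bash
cat > go.py <<'E'
import sys
from h import *
# goal x y z, yaw of tool y axis (deg, world)
g=np.array([float(v) for v in sys.argv[1:4]]);s=telemetry.read_state();M=R.from_quat(s['ee_rot']).as_matrix()
print("t",s['time'],"pos",s['tool_pos'].round(4),"shift",(M.T@(g-s['tool_pos'])).round(4),"turn",-round(np.radians(float(sys.argv[4]))-np.arctan2(M[1,1],M[0,1]),4),"F",s['ft_force'].round(1),s['gripper_width'].round(4))
E
python3 go.py .60 .02 .33 87.58
python3 - <<'E'
from h import *
def plane(n,uv,z):
    c=C[n];Rm=cv2.Rodrigues(c['rvec'])[0];o=-Rm.T@c['tvec'];d=Rm.T@np.linalg.inv(c['mtx'])@np.r_[uv,1];return (o+d*(z-o[2])/d[2]).round(3)
for z in(0,.1):print(z,[plane("scene",u,z) for u in [(187,370),(247,320),(340,375),(415,450)]],[plane("side",u,z) for u in [(332,187),(382,221),(423,205),(300,165),(300,150)]])
E
```

```text
0 [array([0.926, 0.016, 0.   ]), array([0.748, 0.01 , 0.   ]), array([0.702, 0.261, 0.   ]), array([0.721, 0.48 , 0.   ])] [array([0.793, 0.334, 0.   ]), array([0.802, 0.069, 0.   ]), array([0.971, 0.071, 0.   ]), array([0.787, 0.543, 0.   ]), array([0.854, 0.658, 0.   ])]
0.1 [array([0.952, 0.074, 0.1  ]), array([0.788, 0.069, 0.1  ]), array([0.746, 0.298, 0.1  ]), array([0.763, 0.499, 0.1  ])] [array([0.693, 0.183, 0.1  ]), array([ 0.7  , -0.049,  0.1  ]), array([ 0.849, -0.047,  0.1  ]), array([0.687, 0.365, 0.1  ]), array([0.746, 0.466, 0.1  ])]Traceback (most recent call last):
  File "go.py", line 5, in <module>
    print("t",s['time'],"pos",s['tool_pos'].round(4),"shift",(M.T@(g-s['tool_pos'])).round(4),"turn",-round(np.radians(float(sys.argv[4]))-np.arctan2(M[1,1],M[0,1]),4),"F",s['ft_force'].round(1),s['gripper_width'].round(4))
                                                                                                                                                                                                   ^^^^^^^^^^^^^^^^^^^^^^^^
AttributeError: 'float' object has no attribute 'round'
```

```bash
sed -i "s/s\['gripper_width'\].round(4)/round(s['gripper_width'],4)/" go.py; python3 go.py .60 .02 .33 87.58
```

```text
t 0.1 pos [0.2452 0.5742 0.2217] shift [-0.544  -0.3704 -0.1078] turn -0.3615 F [-0.7 -0.8 -0.4] 0.0872
```

```bash
python3 -m crank '[[[-0.02,-0.02,-0.1],0,1],[[-0.05,-0.03,-0.108],-0.1,1],[[-0.544,-0.37,-0.108],-0.36,1],[[-0.544,-0.37,-0.108],-0.36,1],[[-0.544,-0.37,-0.108],-0.36,1],[[-0.544,-0.37,-0.108],-0.36,1],[[-0.544,-0.37,-0.108],-0.36,1],[[-0.544,-0.37,-0.108],-0.36,1],[[-0.544,-0.37,-0.108],-0.36,1],[[-0.544,-0.37,-0.108],-0.36,1],[[-0.544,-0.37,-0.108],-0.36,1],[[-0.544,-0.37,-0.108],-0.36,1]]'; python3 go.py .60 .02 .33 87.58
```

```text
time: 1.1
tool_pos: [0.4869, 0.1971, 0.3189]
ee_rot: [0.022, 1.0, 0.0, -0.0]
ft_force: [0.8, 0.8, 0.5]
gripper_width: 0.0148
t 1.1 pos [0.4869 0.1971 0.3189] shift [-0.1208 -0.172  -0.0111] turn -0.0016 F [0.8 0.8 0.5] 0.0148
```

```bash
python3 -m crank '[[[-0.12,-0.172,-0.011],0,1],[[-0.12,-0.172,-0.011],0,1],[[-0.12,-0.172,-0.011],0,1],[[-0.12,-0.172,-0.011],0,1],[[-0.12,-0.172,-0.011],0,1],[[-0.12,-0.172,-0.011],0,1],[[-0.12,-0.172,-0.011],0,1],[[-0.12,-0.172,-0.011],0,1],[[-0.12,-0.172,-0.011],0,1]]'; python3 go.py .60 .02 .33 87.58
python3 - <<'E'
from h import *
import pickle
c=vision.calibration("wrist");im=vision.snapshot("wrist");pickle.dump(c,open("w1.pkl","wb"));cv2.imwrite("pics/w1.png",im[:,:,::-1]);print(c)
E
```

```text
time: 1.85
tool_pos: [0.5978, 0.0231, 0.3297]
ee_rot: [0.021, 1.0, 0.0, -0.001]
ft_force: [-0.2, -0.4, -0.6]
gripper_width: 0.0007
t 1.85 pos [0.5978 0.0231 0.3297] shift [-0.0023 -0.003  -0.0003] turn -0.0005 F [-0.2 -0.4 -0.6] 0.0007
{'mtx': array([[371.64829954,   0.        , 317.88578883],
       [  0.        , 371.64829954, 241.56512703],
       [  0.        ,   0.        ,   1.        ]]), 'rvec': array([-2.1138843 , -2.02520233, -0.28527542]), 'tvec': array([-0.04814163, -0.63752676,  0.33039528])}
```

View pics/w1.png

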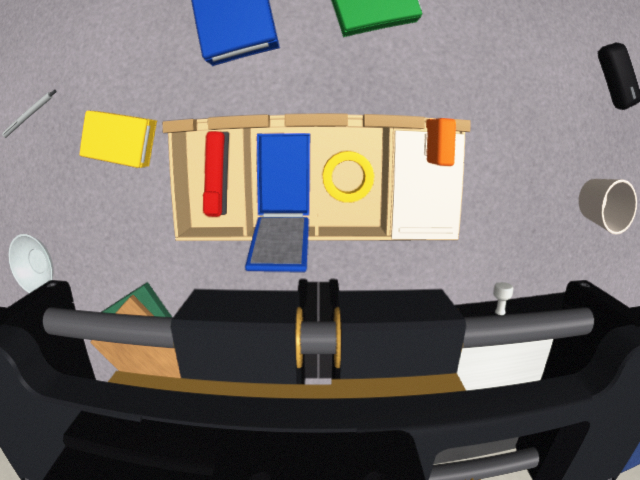

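Wrist view: the organiser spans (163,115) to (470,240), notch gaps are at x≈205, 276 and 355, knob at (441,142), case base at (284,173) and lid edge at (277,269). Now I'll refine the pose.

```bash
cat >> h.py <<'E'
def wray(c,uv,z):
    d=cv2.fisheye.undistortPoints(np.float64(uv).reshape(-1,1,2),c['mtx'],np.zeros(4))[:,0]
    Rm=cv2.Rodrigues(c['rvec'])[0];o=-Rm.T@c['tvec'];D=np.c_[d,np.ones(len(d))]@Rm
    return o+D*((z-o[2])/D[:,2])[:,None]
E
python3 - <<'E'
from h import *
import pickle
c=pickle.load(open("w1.pkl","rb"))
im=cv2.imread("pics/w1.png");hsv=cv2.cvtColor(im,cv2.COLOR_BGR2HSV)
P=lambda n,uv,z:print(n,wray(c,uv,z).round(4).tolist())
P("railfront",[(163,122),(469,121)],.076);P("back",[(176,240),(458,239)],.060)
P("notches",[(205,121),(276.5,118),(355,119)],.076)
P("bay2 walls top (248..316 at back)",[(247,237),(317,237)],.06)
P("case front rim",[(258,133),(310,133)],.0315)
m=cv2.inRange(hsv,(5,150,80),(16,255,255));m[250:]=0;m[:, :400]=0
ys,xs=np.nonzero(m);print("orange",xs.min(),xs.max(),ys.min(),ys.max())
v=hsv[...,2]
print(v[140,424:460].tolist());print(v[112:170,436].tolist())
P("lid edge",[(247,271),(306,270),(277,270)],.135)
cv2.imwrite("pics/kc.png",cv2.resize(im[100:180,230:470],None,fx=3.3,fy=3.3,interpolation=cv2.INTER_CUBIC))
E
```

```text
railfront [[0.4898, -0.1541, 0.076], [0.5042, 0.203, 0.076]]
back [[0.6376, -0.1599, 0.06], [0.6517, 0.1985, 0.06]]
notches [[0.4948, -0.1015, 0.076], [0.4986, -0.0191, 0.076], [0.5036, 0.0677, 0.076]]
bay2 walls top (248..316 at back) [[0.6379, -0.0659, 0.06], [0.6417, 0.0196, 0.06]]
case front rim [[0.5131, -0.0478, 0.0315], [0.517, 0.0164, 0.0315]]
orange 426 455 118 165
[225, 189, 223, 160, 122, 118, 115, 118, 117, 119, 118, 119, 123, 136, 169, 202, 230, 243, 249, 251, 251, 251, 251, 251, 252, 252, 252, 252, 252, 252, 251, 244, 249, 251, 252, 252]
[172, 171, 171, 167, 163, 162, 154, 137, 128, 123, 120, 123, 121, 122, 119, 123, 122, 124, 121, 122, 123, 121, 120, 121, 121, 121, 118, 121, 123, 123, 121, 118, 121, 121, 121, 120, 120, 121, 122, 121, 123, 121, 119, 120, 121, 124, 123, 125, 128, 127, 124, 129, 183, 240, 251, 251, 251, 251]
lid edge [[0.6546, -0.0538, 0.135], [0.6558, 0.0078, 0.135], [0.6546, -0.0221, 0.135]]
```

View pics/kc.png

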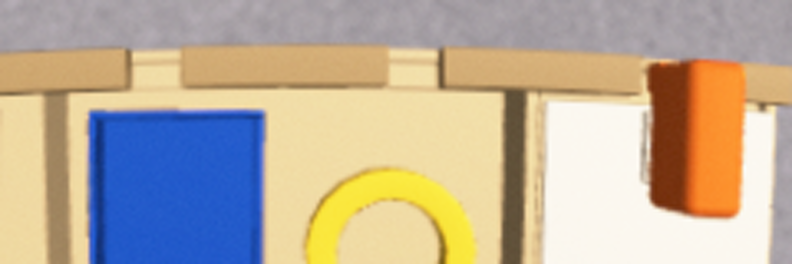

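```bash
python3 go.py .715 -.022 .115 87.7;python3 - <<'E'
from h import *
import pickle
c=pickle.load(open("w1.pkl","rb"))
print(wray(c,[(447.3,142),(439,142),(455.5,142),(447,118),(447,165.8)],.125).round(4).tolist())
E
```

```text
t 1.9 pos [0.5979 0.0234 0.3299] shift [-0.1192 -0.0405  0.2147] turn -0.0019 F [-0.2  0.  -1.1] 0.0003
[[0.5291, 0.1574, 0.125], [0.5292, 0.1483, 0.125], [0.5289, 0.1666, 0.125], [0.5043, 0.1575, 0.125], [0.5537, 0.1571, 0.125]]
```

```bash
python3 -m crank '[[[-0.04,-0.02,0],0,1],[[-0.08,-0.04,0],0,1],[[-0.119,-0.04,0.0],0,1],[[-0.119,-0.04,0.04],0,1],[[-0.119,-0.04,0.08],0,1],[[-0.119,-0.04,0.12],0,1],[[-0.119,-0.04,0.16],0,1],[[-0.119,-0.04,0.19],0,1],[[-0.119,-0.04,0.215],0,1],[[-0.119,-0.04,0.215],0,1],[[-0.119,-0.04,0.215],0,1]]'; python3 go.py .60 -.022 .115 87.7
```

```text
time: 2.82
tool_pos: [0.7147, -0.0215, 0.1139]
ee_rot: [0.021, 1.0, 0.0, -0.002]
ft_force: [1.4, 0.4, 0.5]
gripper_width: 0.0003
t 2.8167 pos [ 0.7147 -0.0215  0.1139] shift [ 0.1146 -0.0053 -0.0007] turn -0.0018 F [1.4 0.4 0.5] 0.0003
```

```bash
python3 -m crank '[[[0.015,0,0],0,1],[[0.03,0,0],0,1],[[0.04,0,0],0,1],[[0.05,0,0],0,1],[[0.06,0,0],0,1],[[0.068,0,0],0,1],[[0.076,0,0],0,1],[[0.084,0,0],0,1],[[0.092,0,0],0,1],[[0.1,0,0],0,1],[[0.108,0,0],0,1],[[0.115,0,0],0,1]]'; python3 -m crank '[[[0,0,-0.03],0,1],[[0,0,-0.06],0,1],[[0,0,-0.1],0,1],[[0,0,-0.1],0,1],[[0,0,-0.1],0,1],[[0,0,-0.1],0,1],[[0,0,-0.1],0,1],[[0,0,-0.1],0,1]]';  python3 - <<'E'
from h import *
import pickle
c=vision.calibration("wrist");im=vision.snapshot("wrist");s=vision.snapshot("side");pickle.dump(c,open("w2.pkl","wb"))
cv2.imwrite("pics/w2.png",np.vstack([im[:300],cv2.resize(s[170:320,240:440],(400,300)) if 0 else np.hstack([cv2.resize(s[170:320,240:440],(400,300)),np.zeros((300,240,3),np.uint8)])])[:,:,::-1])
E
python3 go.py .529 .157 .24 87.7
```

```text
time: 3.82
tool_pos: [0.6001, -0.0181, 0.115]
ee_rot: [0.022, 1.0, 0.0, -0.0]
ft_force: [-0.2, -0.8, -0.4]
gripper_width: 0.0004
time: 4.48
tool_pos: [0.5999, -0.018, 0.2133]
ee_rot: [0.022, 1.0, 0.0, -0.002]
ft_force: [0.4, -0.1, -0.5]
gripper_width: 0.0002
t 4.5833 pos [ 0.6003 -0.0181  0.2136] shift [ 0.079   0.1718 -0.0261] turn -0.0037 F [-0.6  0.3  0.3] 0.0004
```

View pics/w2.png

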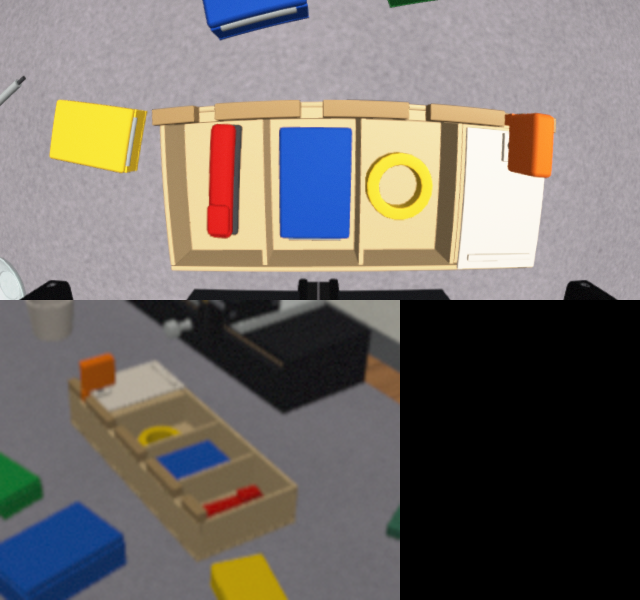

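The case is shut: it shows as a flat blue rectangle at wrist (315,183). Next is the knob.

```bash
python3 -m crank '[[[0.02,0.04,-0.026],0,-1],[[0.04,0.08,-0.026],0,-1],[[0.06,0.12,-0.026],0,-1],[[0.079,0.16,-0.026],0,-1],[[0.079,0.172,-0.026],0,-1],[[0.079,0.172,-0.026],0,-1],[[0.079,0.172,-0.026],0,-1],[[0.079,0.172,-0.026],0,-1],[[0.079,0.172,-0.026],0,-1],[[0.079,0.172,-0.026],0,-1],[[0.079,0.172,-0.026],0,-1]]'
python3 - <<'E'
from h import *
c=vision.calibration("wrist");im=vision.snapshot("wrist")
hsv=cv2.cvtColor(im,cv2.COLOR_RGB2HSV);m=cv2.inRange(hsv,(5,150,80),(16,255,255));m[300:]=0;m[:,:200]=0
n,l,st,ce=cv2.connectedComponentsWithStats(m);i=1+st[1:,4].argmax();print(st[i])
x,y,w,h=st[i][:4]
print(wray(c,[(x,y+h/2),(x+w,y+h/2),(x+w/2,y),(x+w/2,y+h)],.125).round(4).tolist())
cv2.imwrite("pics/w3.png",im[:,:,::-1])
E
python3 go.py .529 .157 .088 87.7
```

```text
time: 5.5
tool_pos: [0.5303, 0.1559, 0.2409]
ee_rot: [0.023, 1.0, -0.0, -0.0]
ft_force: [-1.4, -0.5, -0.9]
gripper_width: 0.0658
[ 308  189   25   73 1688]
[[0.5228, 0.1478, 0.125], [0.5237, 0.1671, 0.125], [0.4948, 0.1587, 0.125], [0.553, 0.1562, 0.125]]
t 5.55 pos [0.5302 0.156  0.2409] shift [0.0012 0.0009 0.1529] turn -0.0054 F [ 0.7 -0.5 -0.3] 0.0696
```

View pics/w3.png

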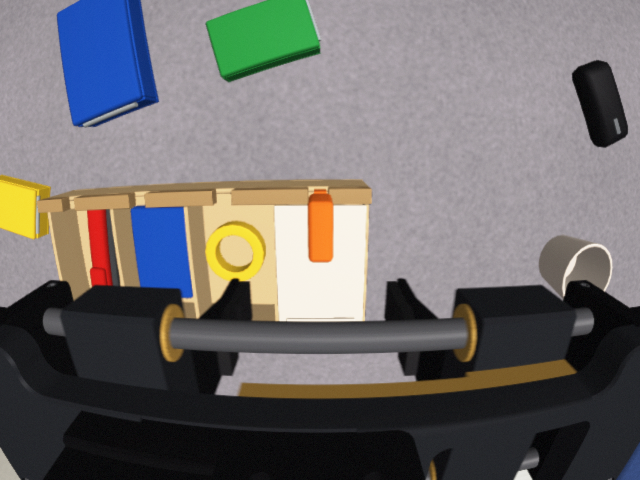

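Knob centred between the fingers at (320,225). Descending and closing on it.

```bash
python3 -m crank '[[[0.001,0.001,0.04],0,-1],[[0.001,0.001,0.08],0,-1],[[0.001,0.001,0.11],0,-1],[[0.001,0.001,0.13],0,-1],[[0.001,0.001,0.145],0,-1],[[0.001,0.001,0.153],0,-1],[[0.001,0.001,0.153],0,-1],[[0.001,0.001,0.153],0,-1]]'; python3 -m crank '[[[0,0,0],0,0.2],[[0,0,0],0,0.3],[[0,0,0],0,0.4],[[0,0,0],0,0.5],[[0,0,0],0,0.6],[[0,0,0],0,0.8],[[0,0,0],0,1],[[0,0,0],0,1],[[0,0,0],0,1],[[0,0,0],0,1],[[0,0,0],0,1],[[0,0,0],0,1]]'
```

```text
time: 6.22
tool_pos: [0.5292, 0.1578, 0.0882]
ee_rot: [0.022, 1.0, -0.0, 0.0]
ft_force: [-0.0, 0.1, -0.1]
gripper_width: 0.087
time: 7.22
tool_pos: [0.5287, 0.1581, 0.088]
ee_rot: [0.022, 1.0, -0.0, -0.0]
ft_force: [0.2, -0.4, 0.6]
gripper_width: 0.0195
```

```bash
python3 -m crank '[[[0,0,-0.005],0,1],[[0,0,-0.01],0,1],[[0,0,-0.015],0,1],[[0,0,-0.02],0,1],[[0,0,-0.02],0,1],[[0,0,-0.02],0,1],[[0,0,-0.02],0,1]]'
python3 - <<'E'
from h import *
s=telemetry.read_state();a=-.040
d=-.176*np.array([-np.sin(a),np.cos(a),0]);print(d,R.from_quat(s['ee_rot']).as_matrix().T@d,s['ft_force'])
E
```

```text
time: 7.8
tool_pos: [0.5287, 0.1581, 0.1082]
ee_rot: [0.022, 1.0, 0.0, 0.0]
ft_force: [0.1, 0.1, -1.0]
gripper_width: 0.0201
[-0.00703812 -0.17585922 -0.        ] [-6.66396470e-04 -1.75998738e-01 -4.77257739e-06] [ 0.08659348  0.0940529  -0.97367088]
```

```bash
python3 -m crank '[[[0,-0.008,0],0,1],[[0,-0.022,0],0,1],[[0,-0.038,0],0,1],[[0,-0.054,0],0,1],[[0,-0.07,0],0,1],[[0,-0.086,0],0,1],[[0,-0.102,0],0,1],[[0,-0.118,0],0,1],[[-0.0005,-0.134,0],0,1],[[-0.0005,-0.15,0],0,1],[[-0.0005,-0.164,0],0,1],[[-0.0005,-0.17,0],0,1]]';  python3 -m crank '[[[0,-0.006,0],0,1],[[0,-0.006,0],0,1],[[0,-0.006,0],0,1],[[0,-0.006,0],0,1]]'
python3 - <<'E'
from h import *
c=vision.calibration("wrist");im=vision.snapshot("wrist");s=vision.snapshot("side");print(telemetry.read_state()['ft_force'])
cv2.imwrite("pics/w4.png",np.hstack([cv2.resize(im[100:340,120:520],(800,480))[:,:500] if 0 else im[60:360,100:500],cv2.resize(s[170:320,240:440],(400,300))])[:,:,::-1])
E
```

```text
time: 8.8
tool_pos: [0.5217, -0.0135, 0.1079]
ee_rot: [0.023, 1.0, -0.0, -0.0]
ft_force: [0.2, 0.8, -1.3]
gripper_width: 0.02
time: 9.13
tool_pos: [0.5216, -0.0175, 0.1081]
ee_rot: [0.022, 1.0, -0.0, 0.0]
ft_force: [-0.6, -1.1, -0.6]
gripper_width: 0.0199
[ 0.04653687 -1.43605919 -1.3559617 ]
```

View pics/w4.png

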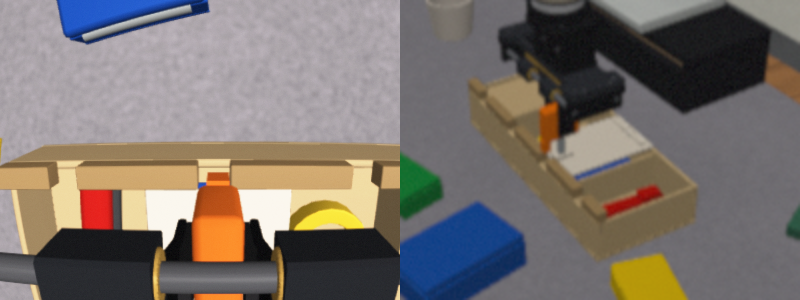

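The tongue is over notch 2: tongue at crop x≈218, gap middle at ≈214, so about 2 mm short. I'll correct that and lower it.

```bash
python3 -m crank '[[[0,-0.002,0],0,1],[[0,-0.002,0],0,1],[[0,-0.002,0.003],0,1],[[0,-0.002,0.006],0,1],[[0,-0.002,0.009],0,1],[[0,-0.002,0.012],0,1],[[0,-0.002,0.015],0,1],[[0,-0.002,0.018],0,1],[[0,-0.002,0.0195],0,1],[[0,-0.002,0.0195],0,1],[[0,-0.002,0.0195],0,1]]'
```

```text
time: 10.15
tool_pos: [0.5215, -0.0197, 0.0885]
ee_rot: [0.022, 1.0, 0.0, -0.0]
ft_force: [0.8, 1.1, -0.9]
gripper_width: 0.0194
```

```bash
python3 -m crank '[[[0,0,0],0,0.5],[[0,0,0],0,0.2],[[0,0,0],0,-0.2],[[0,0,0],0,-0.2],[[0,0,0],0,-0.2],[[0,0,0],0,-0.2],[[0,0,0],0,-0.2],[[0,0,0],0,-0.2]]'; python3 -m crank '[[[0,0,-0.02],0,-0.2],[[0,0,-0.05],0,-0.2],[[0,0,-0.09],0,-0.2],[[0,0,-0.13],0,-0.2],[[0,0,-0.17],0,-0.2],[[0,0,-0.2],0,-0.2],[[0,0,-0.2],0,-0.2],[[0,0,-0.2],0,-0.2],[[0,0,-0.2],0,-0.2],[[0,0,-0.2],0,-0.2]]'
python3 - <<'E'
from h import *
c=vision.calibration("wrist");im=vision.snapshot("wrist");s=vision.snapshot("side")
hsv=cv2.cvtColor(im,cv2.COLOR_RGB2HSV);m=cv2.inRange(hsv,(5,150,80),(16,255,255));m[300:]=0;m[:,:200]=0
n,l,st,ce=cv2.connectedComponentsWithStats(m);i=1+st[1:,4].argmax()
x,y,w,h=st[i][:4];print(st[i])
p=wray(c,[(x,y+h/2),(x+w,y+h/2),(x+w/2,y),(x+w/2,y+h)],.125);print(p.round(4).tolist())
cv2.imwrite("pics/w5.png",np.hstack([im[80:380,120:520],cv2.resize(s[170:320,240:440],(400,300))])[:,:,::-1])
E
```

```text
time: 10.82
tool_pos: [0.5215, -0.0197, 0.0886]
ee_rot: [0.022, 1.0, -0.0, -0.0]
ft_force: [-0.2, 0.2, 0.1]
gripper_width: 0.0508
time: 11.65
tool_pos: [0.5201, -0.0194, 0.2868]
ee_rot: [0.022, 1.0, 0.0, -0.002]
ft_force: [0.1, 0.6, -0.7]
gripper_width: 0.0521
[ 307  187   22   62 1230]
[[0.5161, -0.0296, 0.125], [0.517, -0.0099, 0.125], [0.4886, -0.0185, 0.125], [0.5456, -0.021, 0.125]]
```

View pics/w5.png

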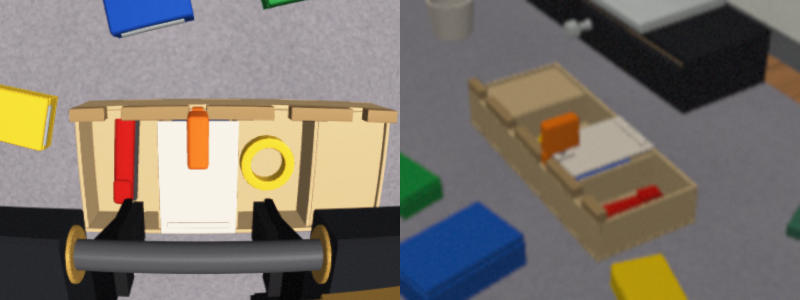

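The door covers the case bay and the knob is at (198,140). I'll check the seat height numerically, parked against now.

Run:
```python
from h import *
def box(n,im,near):
    hsv=cv2.cvtColor(im,cv2.COLOR_BGR2HSV);m=cv2.inRange(hsv,(5,150,100),(15,255,255))
    k,l,st,ce=cv2.connectedComponentsWithStats(m);i=min([i for i in range(1,k) if st[i,4]>40],key=lambda i:np.hypot(*(ce[i]-near)));return ce[i],st[i]
P0=np.array([.529,.1575,.105]);P1=P0-.176*np.array([.04,.9992,0])
for n in("scene","side"):
    a=cv2.imread(f"pics/{n}0.png");b=vision.snapshot(n)[:,:,::-1].copy()
    q=[proj(n,P)[0] for P in(P0,P1,P1+[0,0,.0135])]
    c0,s0=box(n,a,q[0]);c1,s1=box(n,b,q[1])
    print(n,"start",c0,s0,"pred shift",q[1]-q[0],"if raised",q[2]-q[0],"seen",c1-c0,s1)
```

```text
scene start [361.57632399 274.70716511] [352 263  20  25 321] pred shift [-53.29761286 -41.87127027] if raised [-53.35056703 -45.75827586] seen [-53.61553967 -42.18102132] [299 221  18  24 306]
side start [287.6101083  206.66787004] [280 197  17  24 277] pred shift [31.05321238 30.15028068] if raised [30.98643226 25.80021864] seen [31.25846313 30.08070139] [310 226  20  26 350]
```

Both cameras agree that the knob is seated: the error is 0.3 px or less, against 4 px if it were resting on the rail. Handing in.

```bash
python3 -c "
from rig import manip;print(manip.finish_job())"
```

```text
the job is handed in; nothing more can be done
None
```

The job is done and handed in at about 12 s of the 58 s allowed. I pushed the blue case's lid shut from behind and lifted the latch knob 20 mm. Then I slid the door 176 mm to the middle bay, lowered the knob into notch 2, let go and moved the arm clear.

- **Knob seated:** its shift in the scene and side pictures matched the seated position to about 0.3 px. Resting on the rail would have shown about 4 px.
- **Case:** the lid was seen lying flat in the wrist picture before the door moved. The door then slid over it freely.
- **Bystanders:** the tape and stapler still lay in their bays in the last picture. Nothing touched the cup, dish or pen as far as the forces showed. I did not measure any of their positions again.
- **Disagreement:** after the slide, the wrist picture showed the knob about 2 mm short of the notch middle. I corrected that before lowering it. No check failed.

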